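Close the two-part ice mould and lock it

TASK

Close the ice mould so it is ready to fill: take the blue upper half by its black handle and lower it, orange end over orange end, over the two pins of the metal lower half until it sits flush, keeping hold of it until it is down. Then press both red locking caps fully down and let go, leaving the jars, the salt shaker and the butter where they stand.

Things in the scene. Friction and masses are not known exactly. Their poses are not given: they have to be found in the camera images.
- mould_base: Lower half of the ice mould, fixed to the worktop: aluminium block 150 x 96 x 30 mm (x, y, z) with four round pockets and two upright steel pins; origin at the centre of its underside, z up, x along its length towards the end with the orange stripe and the thick pin. Both pins stand 26 mm above the block's top face; the last 7 mm taper.
- wide_pin (a point): Foot of the thick pin (16 mm diameter, taper to 8 mm), on the block's top face, 58 mm from the middle along +x of mould_base.
- narrow_pin (a point): Foot of the thin pin (10 mm diameter, taper to 3 mm), on the block's top face, 58 mm from the middle along -x of mould_base.
- mould_top: Upper half of the mould, loose, 0.25 to 0.5 kg, starts flat on the worktop, right way up: blue plate 150 x 96 x 20 mm with two through holes, a black bar handle, two red caps and four tiny fill spouts (steel rings). Origin at the centre of its underside, z up, x along its length to the end with the orange stripe and wide hole. Seated, its origin is 30 mm above that of mould_base; pins stand 6 mm out of it.
- wide_hole (a point): Centre of the 19 mm hole at the plate's underside, 58 mm from the middle along +x of mould_top; goes over the thick pin.
- narrow_hole (a point): Centre of the 13 mm hole at the plate's underside, 58 mm from the middle along -x of mould_top; goes over the thin pin.
- handle (a point): Middle of the black bar handle, 49 mm above the plate's underside over its centre. The bar is 56 mm long along x of mould_top, 14 mm wide (y) and 14 mm high, on two posts at its ends; its underside is 22 mm above the plate.
- cap_wide (a joint): Travel of the red cap near the wide hole (in the plate's frame at x +40, y +34 mm): 0 up, 0.008 m fully down. Moves straight down into the plate, stays where it is left; takes about 4 N plus drag.
- cap_narrow (a joint): Travel of the red cap near the narrow hole (in the plate's frame at x -40, y -34 mm): 0 up, 0.008 m fully down. Same behaviour.
- cap_wide_top (a point): Centre of the top face of the red cap near the wide hole: 20 mm diameter, 14 mm above the plate's top when up, 6 mm when fully down.
- cap_narrow_top (a point): Centre of the top face of the red cap near the narrow hole: same size.
- jam_jar: Jam jar with a red lid, 65 x 66 x 95 mm, bystander; origin at the centre of its underside.
- salt_shaker: Glass salt shaker with a grey top, 44 x 44 x 90 mm, bystander; origin at the centre of its underside.
- honey_jar: Honey jar with a red lid, 68 x 68 x 100 mm, bystander; origin at the centre of its underside.
- butter: Pack of butter lying flat, 73 x 102 x 37 mm, bystander; origin at the centre of its underside.
Not all that is in view belongs to the job. What is shaped like the mould_base but yellow is not meant.

How it is judged:
On the way:
1. the upper half is down flush over both pins, right way round, with both caps still up (z of mould_top in the frame of mould_base below 0.0325 m and horizontal distance between wide_hole and wide_pin below 0.004 m and horizontal distance between narrow_hole and narrow_pin below 0.004 m and value of joint each of cap_wide, cap_narrow below 0.004 m), for 0.2 s.
At the end, for the whole second after the job is handed in: The upper half rests flush on the lower half (underside within 2.5 mm of the block's top face, tilt under 0.03 rad), wide hole over thick pin and narrow hole over thin pin within 4 mm, both caps pressed at least 6.5 of their 8 mm, everything at rest (z of mould_top in the frame of mould_base below 0.0325 m and horizontal distance between wide_hole and wide_pin below 0.004 m and horizontal distance between narrow_hole and narrow_pin below 0.004 m and angle between the z axis of mould_top and the z axis of mould_base, either way round below 0.03 rad and value of joint each of cap_wide, cap_narrow above 0.0065 m and linear speed of mould_top below 0.01 m/s); the robot touches nothing.
It fails at once if the upper half is let go of before it is down, more than about 15 mm above its seat (height (world z) of mould_top above 0.045 m and contact force between the fingers and mould_top below 0.01 N).
It fails at once if a bystander is pushed more than 25 mm or knocked over (distance of any of jam_jar, salt_shaker, honey_jar, butter from where it was at the start of the episode above 0.025 m or angle between any of jam_jar, salt_shaker, honey_jar's own z axis and vertical above 0.5 rad).
It also fails if it takes over 48 s, if anything falls off the work surface, if the arm or the gripper's body presses on something with over 40 N, if the wrist force passes 120 N, or if a joint passes its speed limit or range.

ROBOT

A 7-joint arm with a two-finger parallel gripper is mounted at the origin on a cart in front of the work surface, level with it; the furniture and walls round the work are solid. World frame = base frame: x ahead of the robot, y to its left, z up, the work surface at z = 0. Lengths are in m, angles in rad, forces in N, time in s.
With the tool pointing down it reaches from about 0.425 to 0.925 m from the base axis. Payload 6.8 kg.
Tool frame: the origin (TCP) lies between the finger pads; the fingertips stand 11 mm ahead of it and the grasp point (between the pads) lies 8 mm behind it; z points along the fingers, y is the line along which they close (so a half turn about z gives the same grasp; the last joint's range is limited). The gripper opens to 85 mm and grips with 20 to 120 N. Pads are 22 mm wide; open, the fingers measure 114 mm over their backs; the gripper's body (76 mm by 85 mm) begins 54 mm behind the grasp point. The pads swing forward as they close: fully open they stand 13 mm farther back than shut.
Start: joints at [-0.108, 0.477, 0.022, 1.555, -0.011, 1.109, -0.083], TCP at [0.675, 0, 0.242] pointing down, gripper open.
Joint ranges: [-2.96, 2.96], [-0.34, 2.1], [-1.41, 1.46], [0.24, 2.44], [-1.37, 4.51], [0.17, 1.92], [-2.96, 2.96]. Speed limits (rad/s): [2.39, 2.39, 3.14, 3.14, 3.14, 3.14, 3.14].

INTERFACE

Orientations are given as a rotation vector (axis times angle).
In Python, from bench import r gives the robot as it stands.
- The arm moves only by the tool send_rows, never from a script. Its argument "deltas" is a list of rows, each an object of numbers: "dx", "dy", "dz": the shift along the world's x, y, z in mm; "rx", "ry", "rz": the turn, a rotation vector about the world's x, y, z in degrees. A call has 1 to 5 rows; each row is the pose to reach, as a shift and turn from the pose commanded when the call began; what a row does not reach only later rows make up. A row lasts 1/12 s, in which the tool goes at most 41.7 mm and 7.16 degrees, less where a joint would pass 70% of its speed; a pose out of reach is approached as far as the arm can. A call with a gripper value outside its range is refused whole. "jaw" is the finger opening in mm, from 0 to 85.4, set as the call begins (left out, the last holds). The fingers move at their own pace and stop on an object; "newtons" is the grip in N (left out, the last holds). Time passes only in rows, so rows that repeat a pose let the fingers close. It gives the time, the measured TCP pose, the force, the opening and the grip force at its end, in the units of the state.
- r.get_obs(): the state, without advancing time (a new reading comes with each control period).
- r.grab_frame(name): name is "scene" or "side" or "wrist"; returns a dict with "frame" (384x512x3 uint8, blue, green, red), "z_map" (384x512 float32, m along the optical axis (not along the pixel's ray), 0 where there is no reading), "vertical_fov" (degrees; the focal length in pixels is half the picture's height over the tangent of half this angle, whatever the lens; pixels are square), "cx", "cy" (the principal point, pixels), "distortion" ([k1, k2, p1, p2, k3] as OpenCV has them; the pictures are not rectified), "xyz" and "orientation" of the camera in the world. Camera axes: x right, y down, z forward; pixel columns grow to the right and rows downward; lengths in m; the calibration is good to about 2 mm. A picture is of the moment at which its call begins.
- r.hand_in(): hands the job in; it is judged then, once.
The state is a dict: "clock": time; "joints": joint angles; "qvel": joint speeds; "tau": joint torques, N m; "tcp_pos": TCP position; "orientation": TCP orientation; "contact_force": force on the tool from outside, world axes, zero at the start; "moment": the same for the moment, N m; "grip_width": finger opening in m; "gripper_force": force on a finger pad.
Only numpy, scipy, OpenCV 4.12 (cv2) and the standard library are available. Lean on these libraries where they do the work, as an engineer would, in place of code of your own. Each camera call takes 0.05 s, during which the arm holds its last target. There are 200 camera calls.

## Working session

There is one attempt and no reset: what is moved stays moved. The work goes in short steps, Python scripts to look and compute and a tool call to move; the robot and the scene stay as the last step left them, time stands still between calls to the robot, and variables do not carry over. Pictures are saved under pics/ and viewed, at most 10 in all, crops included, and the job is handed in when it is done.

Besides the shell and the picture viewer there is one more tool, called after "Request:" as name([rows], argument=value, ...), one row to a line, values as JSON. send_rows: Moves the arm, as the interface text tells. Its arguments: {"type":"object","properties":{"deltas":{"type":"array","items":{"type":"object","properties":{"dx":{"type":"number"},"dy":{"type":"number"},"dz":{"type":"number"},"rx":{"type":"number"},"ry":{"type":"number"},"rz":{"type":"number"}}}},"jaw":{"type":"number"},"newtons":{"type":"number"}},"required":["deltas"]}

```bash
mkdir -p pics; cat > h.py <<'E'
import numpy as np, cv2
from scipy.spatial.transform import Rotation as R
from bench import r
def grab(n):
    g=r.grab_frame(n); np.savez('%s.npz'%n,**{k:np.asarray(v) for k,v in g.items()}); return g
def load(n): return dict(np.load('%s.npz'%n))
def cam(g):
    f=g['frame'].shape[0]/2/np.tan(np.radians(float(g['vertical_fov']))/2)
    K=np.array([[f,0,float(g['cx'])],[0,f,float(g['cy'])],[0,0,1]])
    o=np.asarray(g['orientation']); M=R.from_rotvec(o).as_matrix() if o.shape==(3,) else o
    return K,np.asarray(g['distortion'],float),M,np.asarray(g['xyz'],float)
def rays(g,uv):
    K,D,M,c=cam(g); p=cv2.undistortPoints(np.asarray(uv,float).reshape(-1,1,2),K,D).reshape(-1,2)
    return np.c_[p,np.ones(len(p))]@M.T,c
def at_z(g,uv,z):
    d,c=rays(g,uv); return c+d*((np.asarray(z)-c[2])/d[:,2])[:,None]
def at_depth(g,uv):
    d,c=rays(g,uv); uv=np.asarray(uv).reshape(-1,2).astype(int); return c+d*g['z_map'][uv[:,1],uv[:,0]][:,None]
def proj(g,P):
    K,D,M,c=cam(g); Rm=M.T; return cv2.projectPoints(np.asarray(P,float),cv2.Rodrigues(Rm)[0],-Rm@c,K,D)[0].reshape(-1,2)
def cloud(g):
    h,w=g['z_map'].shape; u,v=np.meshgrid(np.arange(w),np.arange(h)); uv=np.stack([u,v],-1).reshape(-1,2)
    d,c=rays(g,uv); return (c+d*g['z_map'].reshape(-1,1)).reshape(h,w,3)
E
python3 - <<'E'
from h import *
o=r.get_obs(); print(o)
for n in ['scene','side','wrist']:
    g=grab(n); K,D,M,c=cam(g); print(n,g['vertical_fov'],D,c,M[:,2]); cv2.imwrite('pics/%s0.png'%n,g['frame'])
E
```

```text
{'clock': 0.0, 'joints': array([-0.10809527,  0.477827  ,  0.02233037,  1.55646708, -0.01153502,
        1.10931512, -0.08307178]), 'qvel': array([-6.23373778e-04, -1.06501266e-03,  2.03678457e-03, -5.74409379e-04,
       -1.38210236e-03, -1.13379501e-03, -6.17777330e-05]), 'tau': array([-5.45967814e-04, -5.96443820e+01,  1.60769675e+00, -2.81194621e+01,
        1.24063640e-02,  9.39900521e-03,  2.20753498e-05]), 'tcp_pos': array([ 6.74411847e-01, -2.37753888e-06,  2.41300882e-01]), 'orientation': array([-2.22050922e+00, -2.22059277e+00,  2.21203749e-03]), 'contact_force': array([ 0.87139407, -0.56124762,  0.55134781]), 'moment': array([-0.02330637,  0.04687648, -0.00106546]), 'gripper_force': 0.0, 'grip_width': 0.08546346761069627}
scene 53.2697871912665 [-0.00836027  0.          0.          0.          0.        ] [0.00673536 1.13939985 0.68167183] [ 0.40002785 -0.80700095 -0.43442743]
side 49.788154509790346 [-0.11278417  0.          0.          0.          0.        ] [ 0.20044772 -1.03589395  0.53315472] [ 0.32378356  0.85964642 -0.39518634]
wrist 69.03152451233153 [-0.06563607  0.          0.          0.          0.        ] [0.67553618 0.06669797 0.37358273] [-0.00150252 -0.26591401 -0.96399558]
```

View pics/scene0.png

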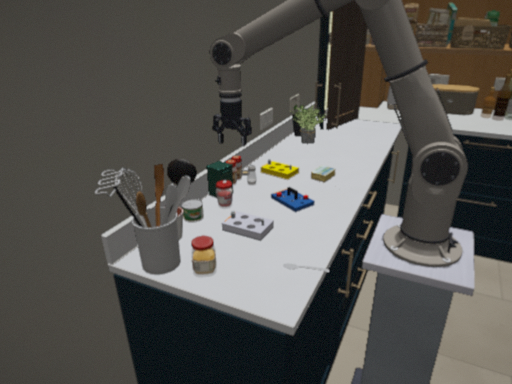

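View pics/wrist0.png

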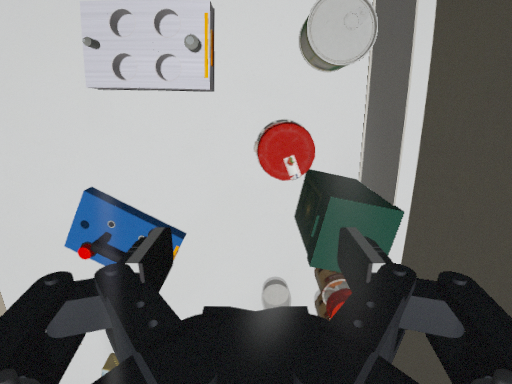

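View pics/side0.png

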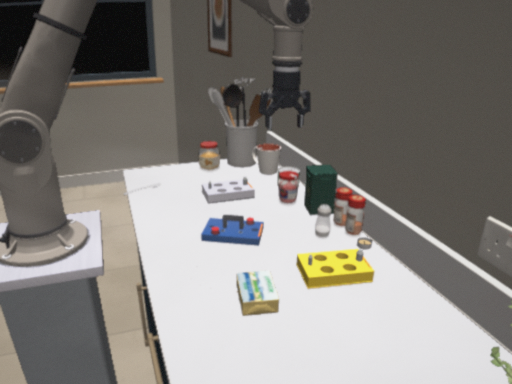

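Wrist view: the metal base is centred near (148,45), with its thick pin at (192,43) next to the orange stripe at (208,45) and its thin pin at (91,43). The blue top is at about (120,235) with a red cap at (85,252); a finger hides its orange end near (178,250).
Things that could be mistaken for my targets:
- **Base:** the yellow mould, side (335,267) and scene (280,169), against the metal one, side (228,190) and scene (248,225). I choose the metal one.
- **Upper half:** the blue plate, side (233,231), is the only one.
- **Caps:** the red lids, wrist (286,150), scene (203,245) and the spice jars, are jars and not caps.

```bash
python3 - <<'E'
from h import *
w=load('wrist'); 
print('pins tops',at_z(w,[[91,43],[192,43]],.056), at_depth(w,[[91,43],[192,43]]))
print('base corners',at_z(w,[[81,2],[211,2],[213,90],[87,88]],.03))
print('blue corners',at_z(w,[[91,189],[185,234],[66,243]],.02))
for n in ['scene','side','wrist']:
    g=load(n); P=cloud(g); f=g['frame'].astype(int); b,gg,rr=f[...,0],f[...,1],f[...,2]
    m=(b>80)&(b>rr*2)&(b>gg*1.3)&(P[...,2]>.01)&(P[...,2]<.03)&(abs(P[...,0]-.6)<.25)&(abs(P[...,1])<.4)
    q=P[m]; rect=cv2.minAreaRect(q[:,:2].astype(np.float32)*1000); print(n,m.sum(),np.median(q[:,2]),rect)
    k=(f.max(-1)<60)&(P[...,2]>.03)&(P[...,2]<.065)&(np.hypot(P[...,0]-rect[0][0]/1000,P[...,1]-rect[0][1]/1000)<.06)
    q=P[k]; 
    if len(q)>5: print(' handle',len(q),q.max(0),q.min(0),cv2.minAreaRect(q[:,:2].astype(np.float32)*1000))
s=load('side')
uv={'jam':(288,188),'honey':(209,156),'salt':(323,220),'butter':(257,288)}
for k,v in uv.items(): print(k,at_depth(s,[v]))
f=s['frame'][170:310,180:380]; cv2.imwrite('pics/crop1.png',cv2.resize(f,None,fx=4,fy=4,interpolation=cv2.INTER_CUBIC))
E
```

```text
pins tops [[0.49849066 0.13702017 0.056     ]
 [0.6086307  0.13381363 0.056     ]] [[0.49464523 0.13854758 0.04910209]
 [0.60866599 0.13377822 0.05616751]]
base corners [[0.47652812 0.18781091 0.03      ]
 [0.62618087 0.18220499 0.03      ]
 [0.62557449 0.08719723 0.03      ]
 [0.47280982 0.09225713 0.03      ]]
blue corners [[ 0.45301648 -0.03734379  0.02      ]
 [ 0.57753794 -0.1024886   0.02      ]
 [ 0.40073962 -0.11906806  0.02      ]]
scene 314 0.019093647597406505 ((481.16351318359375, -108.9622573852539), (92.21530151367188, 146.51438903808594), 62.35359573364258)
 handle 41 [ 0.50339065 -0.09637336  0.05809965] [ 0.4603928  -0.12378784  0.03090534] ((481.8333740234375, -109.46390533447266), (10.061351776123047, 49.80073547363281), 60.4847297668457)
side 616 0.020629983715782174 ((484.3028564453125, -121.99688720703125), (88.07878112792969, 142.798583984375), 63.062740325927734)
wrist 3090 0.020614622080368794 ((486.2926330566406, -115.30647277832031), (95.95195007324219, 149.6493682861328), 62.33991622924805)
 handle 258 [ 0.5028403  -0.0982704   0.05840786] [ 0.46009837 -0.12646753  0.03367213] ((480.8322448730469, -112.7669677734375), (15.014192581176758, 43.12689971923828), 62.13235855102539)
jam [[ 0.69470897 -0.00556131  0.06106521]]
honey [[0.54942521 0.36748878 0.0600255 ]]
salt [[ 0.69875996 -0.2133601   0.05349357]]
butter [[ 0.44644144 -0.40316707  0.03492978]]
```

View pics/crop1.png

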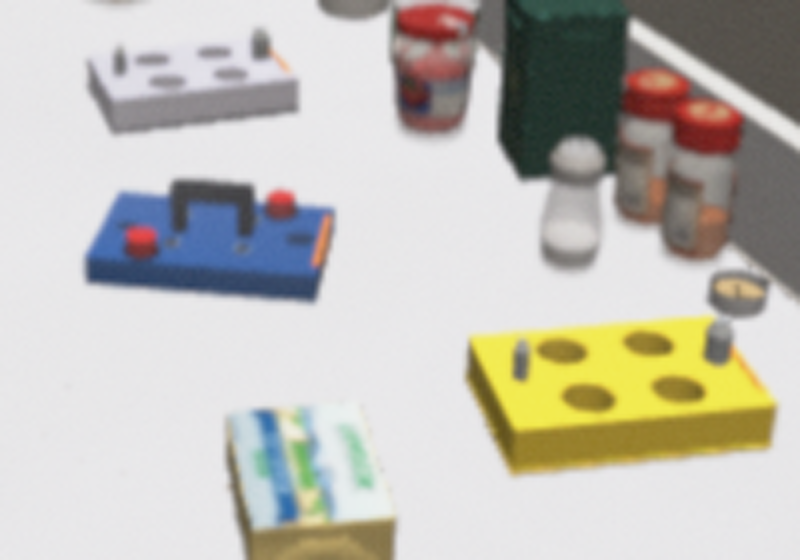

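The crop confirms the choice: blue plate at crop (210,245) with the orange stripe on its right end (322,240), and the metal base at crop (195,85) with its orange stripe on the right (280,60). The plate's yaw is about -27.5° and the base's about -2°. I'll hover over the handle and turn the fingers across the bar.

Request:
send_rows([
  {"dx":-20,"dy":-12,"rz":7},
  {"dx":-50,"dy":-30,"rz":14},
  {"dx":-85,"dy":-52,"rz":21},
  {"dx":-120,"dy":-74,"rz":28},
  {"dx":-150,"dy":-92,"rz":35},
], jaw=70)

```text
$.deltas[0]: bad value
```

Request:
send_rows([
  {"dx":-20,"dy":-12,"dz":-10,"rz":7},
  {"dx":-35,"dy":-21,"dz":-25,"rz":14},
  {"dx":-39,"dy":-23,"dz":-45,"rz":21},
  {"dx":-39,"dy":-23,"dz":-60,"rz":27.5},
  {"dx":-39,"dy":-23,"dz":-60,"rz":27.5},
])

```text
$.deltas[0]: bad value
```

```bash
python3 - <<'E'
from h import *
o=r.get_obs(); print(o['clock'],o['tcp_pos'],R.from_rotvec(o['orientation']).as_matrix()[:,1:].T)
g=grab('wrist'); print(cam(g)[3]); cv2.imwrite('pics/wrist1.png',g['frame'])
E
```

```text
0.15 [6.74582515e-01 5.75985785e-06 2.41556615e-01] [[ 9.99999051e-01  6.00024211e-06 -1.37776614e-03]
 [-1.37776560e-03 -8.86732875e-05 -9.99999047e-01]]
[0.67558715 0.06669826 0.37371252]
```

View pics/wrist1.png

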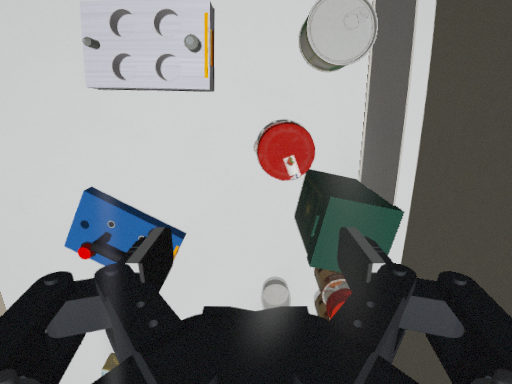

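The arm did not move and the picture is unchanged: the rows were refused. All six keys are probably required.

Request:
send_rows([
  {"dx":-20,"dy":-12,"dz":0,"rx":0,"ry":0,"rz":7},
  {"dx":-50,"dy":-30,"dz":0,"rx":0,"ry":0,"rz":14},
  {"dx":-85,"dy":-52,"dz":0,"rx":0,"ry":0,"rz":21},
  {"dx":-120,"dy":-74,"dz":0,"rx":0,"ry":0,"rz":28},
  {"dx":-150,"dy":-92,"dz":0,"rx":0,"ry":0,"rz":35},
], jaw=70)

```text
clock: 0.62
tcp_pos: [0.5225, -0.0936, 0.2419]
orientation: [-1.443, -2.79, 0.002]
contact_force: [0.7, -1.1, -0.1]
grip_width: 0.07
gripper_force: 0.0
```

Request:
send_rows([
  {"dx":-20,"dy":-12,"dz":-10,"rx":0,"ry":0,"rz":7},
  {"dx":-35,"dy":-21,"dz":-25,"rx":0,"ry":0,"rz":14},
  {"dx":-39,"dy":-23,"dz":-45,"rx":0,"ry":0,"rz":21},
  {"dx":-39,"dy":-23,"dz":-60,"rx":0,"ry":0,"rz":27.5},
  {"dx":-39,"dy":-23,"dz":-60,"rx":0,"ry":0,"rz":27.5},
])

```text
clock: 1.03
tcp_pos: [0.4836, -0.1152, 0.1798]
orientation: [-0.741, -3.048, 0.001]
contact_force: [-0.7, 0.6, -0.2]
grip_width: 0.0702
gripper_force: 0.0
```

```bash
python3 - <<'E'
from h import *
o=r.get_obs(); M=R.from_rotvec(o['orientation']).as_matrix(); print(o['clock'],o['tcp_pos'],np.degrees(np.arctan2(M[1,1],M[0,1])))
g=grab('wrist'); print(cam(g)[3]); cv2.imwrite('pics/wrist2.png',cv2.resize(g['frame'],(768,576)))
E
```

```text
1.0333 [ 0.48355265 -0.11521038  0.17979165] 62.67325695884891
[ 0.42548575 -0.08486173  0.31227473]
```

View pics/wrist2.png

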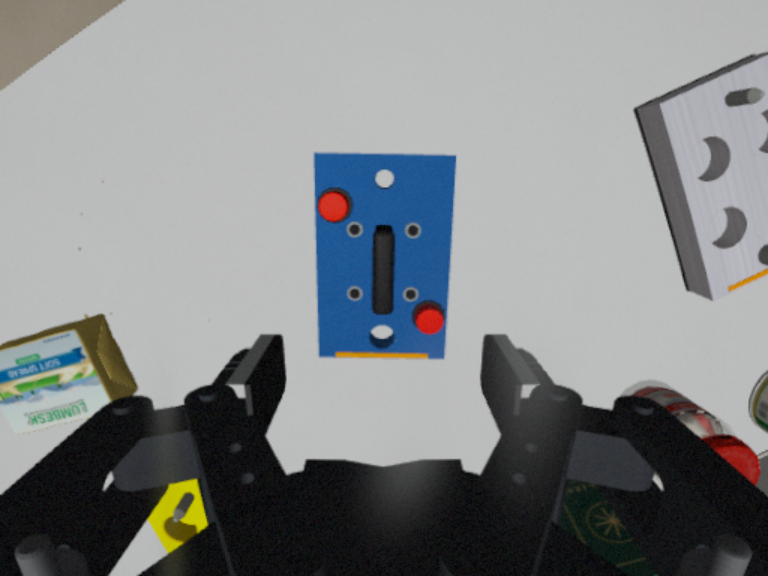

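The wrist view shows the blue plate complete: corners (315,153), (456,156), (444,358), (320,358), handle from (384,226) to (383,312), narrow hole (385,178), wide hole (382,331) by the orange stripe.

```bash
python3 - <<'E'
from h import *
g=load('wrist')
c=at_z(g,np.array([[315,153],[456,156],[444,358],[320,358]])/1.5,.02); print(c.round(4),c.mean(0))
h=at_z(g,np.array([[384,176.5],[381,325]])/1.5,.02); print('holes',h,h.mean(0),np.degrees(np.arctan2(*(h[1]-h[0])[1::-1])),np.linalg.norm(h[1]-h[0]))
k=at_z(g,np.array([[384,226],[383,313]])/1.5,.056);print('handle',k,k.mean(0),np.linalg.norm(k[1]-k[0]),np.degrees(np.arctan2(*(k[1]-k[0])[1::-1])))
P=cloud(g); print('z',at_depth(g,np.array([[384,250],[384,280],[360,330]])/1.5)[:,2])
p=proj(g,[[.4836,-.1152,.049]])*1.5; print(p)
E
```

```text
[[ 0.3978 -0.1226  0.02  ]
 [ 0.4432 -0.0389  0.02  ]
 [ 0.5744 -0.1096  0.02  ]
 [ 0.5308 -0.1941  0.02  ]] [ 0.48655919 -0.11630758  0.02      ]
holes [[ 0.43309669 -0.0884204   0.02      ]
 [ 0.52814343 -0.1400152   0.02      ]] [ 0.48062006 -0.1142178   0.02      ] -28.4947098133729 0.10814761535561564
handle [[ 0.45860041 -0.10163559  0.056     ]
 [ 0.50868452 -0.12822386  0.056     ]] [ 0.48364246 -0.11492972  0.056     ] 0.0567040947539389 -27.96259437135599
z [0.0584027  0.05727293 0.0207179 ]
[[383.08674033 268.15680211]]
```

The handle centre is at (0.484, -0.115), 57 mm long as given, with yaw -28°. The TCP already stands over it, so I'll descend.

Request:
send_rows([
  {"dx":0,"dy":0,"dz":-30,"rx":0,"ry":0,"rz":-0.7},
  {"dx":0,"dy":0,"dz":-65,"rx":0,"ry":0,"rz":-0.7},
  {"dx":0,"dy":0,"dz":-100,"rx":0,"ry":0,"rz":-0.7},
  {"dx":0.5,"dy":0,"dz":-125,"rx":0,"ry":0,"rz":-0.7},
  {"dx":0.5,"dy":0,"dz":-138,"rx":0,"ry":0,"rz":-0.7},
])

```text
clock: 1.5
tcp_pos: [0.4861, -0.1145, 0.0424]
orientation: [-0.77, -3.043, 0.0]
contact_force: [1.1, 0.5, -0.1]
grip_width: 0.0697
gripper_force: 0.0
```

Request:
send_rows([
  {"dx":0,"dy":0,"dz":0,"rx":0,"ry":0,"rz":0},
  {"dx":0,"dy":0,"dz":0,"rx":0,"ry":0,"rz":0},
  {"dx":0,"dy":0,"dz":0,"rx":0,"ry":0,"rz":0},
  {"dx":0,"dy":0,"dz":0,"rx":0,"ry":0,"rz":0},
  {"dx":0,"dy":0,"dz":0,"rx":0,"ry":0,"rz":0},
], jaw=0, newtons=80)

```text
clock: 1.92
tcp_pos: [0.4877, -0.1154, 0.0461]
orientation: [0.766, 3.044, -0.0]
contact_force: [0.1, -0.5, 6.1]
grip_width: 0.0125
gripper_force: 77.9
```

Request:
send_rows([
  {"dx":0,"dy":0,"dz":0,"rx":0,"ry":0,"rz":0},
  {"dx":0,"dy":0,"dz":0,"rx":0,"ry":0,"rz":0},
  {"dx":0,"dy":0,"dz":0,"rx":0,"ry":0,"rz":0},
])

```text
clock: 2.17
tcp_pos: [0.4877, -0.1154, 0.0461]
orientation: [0.766, 3.044, 0.0]
contact_force: [-0.2, 0.5, 7.4]
grip_width: 0.0126
gripper_force: 78.5
```

Request:
send_rows([
  {"dx":0,"dy":0,"dz":5,"rx":0,"ry":0,"rz":0},
  {"dx":0,"dy":0,"dz":20,"rx":0,"ry":0,"rz":0},
  {"dx":0,"dy":0,"dz":40,"rx":0,"ry":0,"rz":0},
  {"dx":0,"dy":0,"dz":60,"rx":0,"ry":0,"rz":0},
  {"dx":0,"dy":0,"dz":60,"rx":0,"ry":0,"rz":0},
])

```text
clock: 2.58
tcp_pos: [0.4886, -0.1154, 0.1079]
orientation: [0.765, 3.041, 0.001]
contact_force: [0.5, -0.5, -3.6]
grip_width: 0.0125
gripper_force: 78.5
```

```bash
python3 - <<'E'
from h import *
o=r.get_obs(); M=R.from_rotvec(o['orientation']).as_matrix(); print(o['clock'],o['tcp_pos'],M,np.degrees(np.arctan2(M[1,1],M[0,1])),o['grip_width'],o['contact_force'])
g=grab('wrist'); s=grab('side'); cv2.imwrite('pics/w3.png',cv2.resize(np.hstack([g['frame'],s['frame'][100:,100:420][:,:]  if 0 else cv2.resize(s['frame'][120:270,140:340],(512,384))]),(800,300)))
E
```

```text
2.5833 [ 0.48860558 -0.11535735  0.10788085] [[-8.80948407e-01  4.73175087e-01  5.93645899e-03]
 [ 4.73178854e-01  8.80965983e-01 -8.41978873e-04]
 [-5.62822185e-03  2.06726691e-03 -9.99982025e-01]] 61.759337766542394 0.012464948463846472 [ 0.54327149 -0.48053277 -3.64973638]
```

View pics/w3.png

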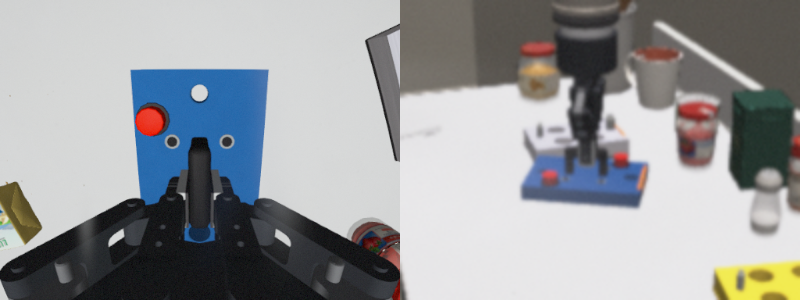

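The plate is held level on the handle: in the left (wrist) half, narrow hole (200,93) and cap (150,121). Now I'll swing to a viewpoint where the wrist camera sees the base beside the plate.

Request:
send_rows([
  {"dx":0,"dy":0,"dz":20,"rx":0,"ry":0,"rz":2},
  {"dx":10,"dy":10,"dz":45,"rx":0,"ry":0,"rz":6},
  {"dx":30,"dy":30,"dz":70,"rx":0,"ry":0,"rz":11},
  {"dx":55,"dy":50,"dz":90,"rx":0,"ry":0,"rz":16},
  {"dx":80,"dy":70,"dz":100,"rx":0,"ry":0,"rz":21},
])

```text
clock: 3.1
tcp_pos: [0.5675, -0.0445, 0.2057]
orientation: [0.193, 3.134, -0.0]
contact_force: [1.9, 0.4, -4.0]
grip_width: 0.0118
gripper_force: 78.9
```

Request:
send_rows([
  {"dx":25,"dy":20,"dz":0,"rx":0,"ry":0,"rz":4},
  {"dx":43,"dy":36,"dz":0,"rx":0,"ry":0,"rz":5.3},
  {"dx":50,"dy":45,"dz":0,"rx":0,"ry":0,"rz":5.3},
  {"dx":50,"dy":45,"dz":0,"rx":0,"ry":0,"rz":5.3},
])

```text
clock: 3.43
tcp_pos: [0.6168, 0.0034, 0.2023]
orientation: [-0.047, -3.139, -0.003]
contact_force: [0.5, 1.4, -3.9]
grip_width: 0.0124
gripper_force: 78.9
```

```bash
python3 - <<'E'
from h import *
o=r.get_obs(); M=R.from_rotvec(o['orientation']).as_matrix(); print(o['clock'],o['tcp_pos'],np.degrees(np.arctan2(M[1,1],M[0,1])),M[2])
g=grab('wrist'); print(cam(g)[3]); cv2.imwrite('pics/w4.png',cv2.resize(g['frame'],(800,600),interpolation=cv2.INTER_CUBIC))
E
```

```text
3.4333 [0.6168116  0.00335503 0.20230658] 88.2881452661583 [ 0.00229658  0.0019664  -0.99999543]
[0.55094653 0.00478664 0.33462416]
```

View pics/w4.png

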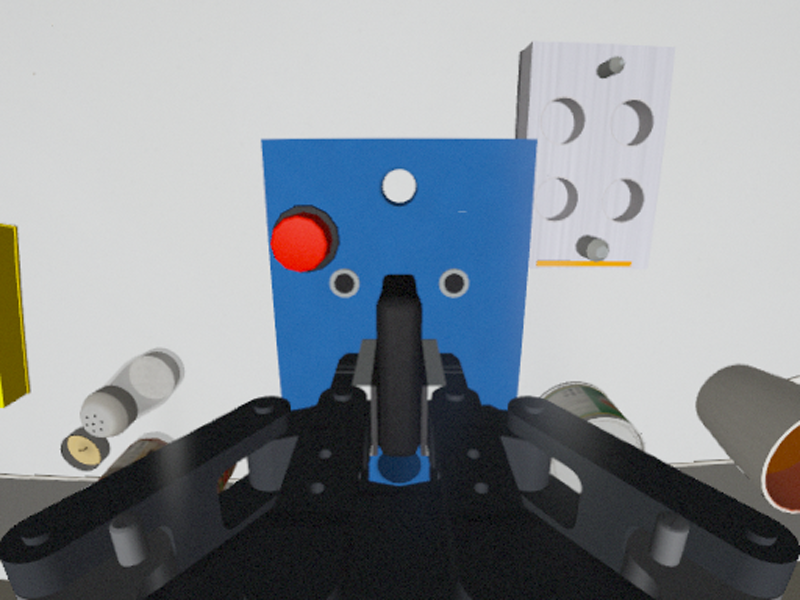

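The base is seen beside the plate: thin pin tip (618,63), thick pin top (598,250) next to the orange stripe, corners (534,42), (674,48), (648,268). Plate far edge from (262,139) to (537,139), narrow hole (400,186).

```bash
python3 - <<'E'
from h import *
g=load('wrist'); s=512/800
a=lambda u1,u0:np.degrees(np.arctan2(*(u1-u0)[1::-1]))
p=at_z(g,np.array([[618,63],[598,249]])*s,.056); print('pins',p,p.mean(0),np.linalg.norm(p[1]-p[0]),a(p[1],p[0]))
c=at_z(g,np.array([[534,42],[674,48],[648,268]])*s,.03); print('corners',c,'centre',(c[0]+c[2])/2,np.linalg.norm(np.diff(c,axis=0),axis=1),a(c[2],c[1]))
d=at_depth(g,np.array([[320,170],[480,170],[320,330],[480,330],[590,100],[590,160]])*s); print('depth',d)
for z in (d[:4,2].mean(),.178):
    e=at_z(g,np.array([[262,139],[537,139],[400,187]])*s,z); print(z,e,'w',np.linalg.norm(e[1]-e[0]),'edge yaw',a(e[1],e[0])-90)
    u=(e[1]-e[0])/np.linalg.norm(e[1]-e[0]); ux=np.array([u[1],-u[0],0]); print('centre from edge',(e[0]+e[1])/2+ux*.075,'from hole',e[2]+ux*.058)
E
```

```text
pins [[0.49102902 0.13871269 0.056     ]
 [0.60436196 0.1344263  0.056     ]] [0.54769549 0.1365695  0.056     ] 0.11341396724375208 -2.165963469151528
corners [[0.4725769  0.0947919  0.03      ]
 [0.47562711 0.18911795 0.03      ]
 [0.62437663 0.18555228 0.03      ]] centre [0.54847676 0.14017209 0.03      ] [0.09437536 0.14879224] -1.3731729416852658
depth [[ 0.55012547 -0.02260356  0.17677458]
 [ 0.55183085  0.03364032  0.17670944]
 [ 0.60966021 -0.027056    0.17718688]
 [ 0.61198574  0.03476167  0.17609507]
 [ 0.50862421  0.13349073  0.03018659]
 [ 0.5474519   0.13556025  0.03107   ]]
0.17669149067198875 [[ 0.5388259  -0.04214547  0.17669149]
 [ 0.5417199   0.05348897  0.17669149]
 [ 0.55692852  0.00532728  0.17669149]] w 0.09567821779531202 edge yaw -1.7333036466497305
centre from edge [0.61523858 0.00340321 0.17669149] from hole [0.61490198 0.00357294 0.17669149]
0.178 [[ 0.53892632 -0.04175662  0.178     ]
 [ 0.54179634  0.05308546  0.178     ]
 [ 0.55687896  0.0053228   0.178     ]] w 0.09488550124459118 edge yaw -1.7333036466496736
centre from edge [0.61532702 0.00339588 0.178     ] from hole [0.61485242 0.00356846 0.178     ]
```

```bash
cat > base.py <<'E'
from h import *
def edges(g,P,label):
    m=(abs(P[...,2]-.03)<.008)&(P[...,0]>.44)&(P[...,0]<.66)&(P[...,1]>.05)&(P[...,1]<.22)&(g['frame'].min(-1)>90)
    q=P[m]; print(label,len(q),'zmed',np.median(q[:,2]),'rect',cv2.minAreaRect(q[:,:2].astype(np.float32)))
    # reproject pixels at z=.03 for noise-free xy
    v,u=np.where(m); e=at_z(g,np.c_[u,v],.03)
    t=np.radians(-1.9); a=np.array([np.cos(t),np.sin(t)]); b=np.array([-a[1],a[0]]); o=np.array([.55,.137])
    A=(e[:,:2]-o)@a; B=(e[:,:2]-o)@b
    print('along %.4f %.4f across %.4f %.4f'%(np.percentile(A,.2),np.percentile(A,99.8),np.percentile(B,.2),np.percentile(B,99.8)))
    # pins: depth points above the face
    k=(P[...,2]>.038)&(P[...,2]<.06)&(P[...,0]>.44)&(P[...,0]<.66)&(P[...,1]>.08)&(P[...,1]<.20); q=P[k]
    for w in (q[q[:,0]<.55],q[q[:,0]>.55]):
        if len(w): print(' pin',len(w),w.mean(0),w.min(0),w.max(0))
E
python3 - <<'E'
from base import *
g=load('wrist'); edges(g,cloud(g),'wrist')
for n in('side','scene'):
    g=grab(n); edges(g,cloud(g),n)
E
```

```text
wrist 9552 zmed 0.03036030200139414 rect ((0.5478419065475464, 0.1389026641845703), (0.09798289090394974, 0.15014883875846863), 87.9196548461914)
along -0.0766 0.0725 across -0.0482 0.0500
 pin 138 [0.49134258 0.13831808 0.04917104] [0.4859711  0.13513459 0.03808944] [0.49547638 0.14454404 0.05790855]
 pin 237 [0.60462805 0.13374986 0.05042329] [0.59785986 0.12845396 0.03803495] [0.61374948 0.14363532 0.05719309]
side 566 zmed 0.028038397886152477 rect ((0.5493012070655823, 0.137375608086586), (0.1042185127735138, 0.15114057064056396), 86.97591400146484)
along -0.0788 0.0726 across -0.0661 0.0462
 pin 14 [0.49010817 0.13867746 0.04593767] [0.48650301 0.13402436 0.03897164] [0.49439334 0.14403804 0.05538062]
 pin 22 [0.60566469 0.13345802 0.04697126] [0.59976188 0.12856775 0.03855673] [0.61150603 0.13954061 0.05470529]
scene 623 zmed 0.029052545740575697 rect ((0.5454356074333191, 0.1416318416595459), (0.10324905812740326, 0.1549869328737259), 86.9563980102539)
along -0.0819 0.0705 across -0.0443 0.0635
 pin 14 [0.48815176 0.14487277 0.04605854] [0.48500688 0.14005663 0.03881646] [0.49279414 0.15003182 0.05483585]
 pin 22 [0.60215845 0.14237272 0.04695338] [0.5960226  0.13492693 0.03824248] [0.60832752 0.14753074 0.0560614 ]
```

Wrist estimate: base centre (0.548, 0.1375), yaw -2.0°. Plate centre (0.615, 0.0035), yaw -1.7°. I'll move over and down to 10 mm above the pins, then look again.

Request:
send_rows([
  {"dx":-10,"dy":20,"dz":0,"rx":0,"ry":0,"rz":0},
  {"dx":-25,"dy":50,"dz":0,"rx":0,"ry":0,"rz":0},
  {"dx":-42,"dy":84,"dz":0,"rx":0,"ry":0,"rz":0},
  {"dx":-57,"dy":114,"dz":-10,"rx":0,"ry":0,"rz":-0.3},
  {"dx":-67,"dy":134,"dz":-30,"rx":0,"ry":0,"rz":-0.3},
])

```text
clock: 4.0
tcp_pos: [0.5487, 0.1363, 0.1762]
orientation: [0.06, 3.137, 0.003]
contact_force: [0.6, 0.6, -4.6]
grip_width: 0.0121
gripper_force: 78.9
```

Request:
send_rows([
  {"dx":0,"dy":0,"dz":-20,"rx":0,"ry":0,"rz":0},
  {"dx":0,"dy":0,"dz":-40,"rx":0,"ry":0,"rz":0},
  {"dx":0,"dy":0,"dz":-55,"rx":0,"ry":0,"rz":0},
  {"dx":0,"dy":0,"dz":-60,"rx":0,"ry":0,"rz":0},
  {"dx":0,"dy":0,"dz":-60,"rx":0,"ry":0,"rz":0},
])

```text
clock: 4.42
tcp_pos: [0.5481, 0.1321, 0.1129]
orientation: [-0.063, -3.138, 0.003]
contact_force: [0.3, -0.2, -4.7]
grip_width: 0.012
gripper_force: 78.8
```

```bash
python3 - <<'E'
from h import *
o=r.get_obs(); M=R.from_rotvec(o['orientation']).as_matrix(); print(o['clock'],o['tcp_pos'],np.degrees(np.arctan2(M[1,1],M[0,1])),M[2],o['contact_force'])
g=grab('wrist'); s=grab('side'); c=grab('scene'); u,v=proj(s,[[.55,.14,.05]])[0].astype(int); a,b=proj(c,[[.55,.14,.05]])[0].astype(int); print(u,v,a,b)
f=lambda im,u,v:cv2.resize(im[v-36:v+36,u-50:u+50],(400,288),interpolation=cv2.INTER_CUBIC)
cv2.imwrite('pics/w5.png',np.vstack([np.hstack([f(s['frame'],u,v),f(c['frame'],a,b)]),np.hstack([cv2.resize(g['frame'],(400,300)),np.zeros((300,400,3),np.uint8)])]))
P=cloud(g);F=g['frame'].astype(int); m=(F[...,0]>80)&(F[...,0]>2*F[...,2])&(P[...,2]>.05); w=P[m]; print('plate z',np.median(w[:,2]))
vv,uu=np.where(m); e=at_z(g,np.c_[uu,vv],np.median(w[:,2])); 
top=e[(e[:,0]<.52)]; print(cv2.minAreaRect(top[:,:2].astype(np.float32)))
E
```

```text
4.4167 [0.54807509 0.13205022 0.11293443] 87.69101935405136 [ 0.00319614 -0.00196443 -0.99999296] [ 0.26277852 -0.18144026 -4.6861422 ]
227 180 246 215
plate z 0.08755241458829749
((0.496500700712204, 0.13355562090873718), (0.09559359401464462, 0.04978681728243828), 87.65225982666016)
```

View pics/w5.png

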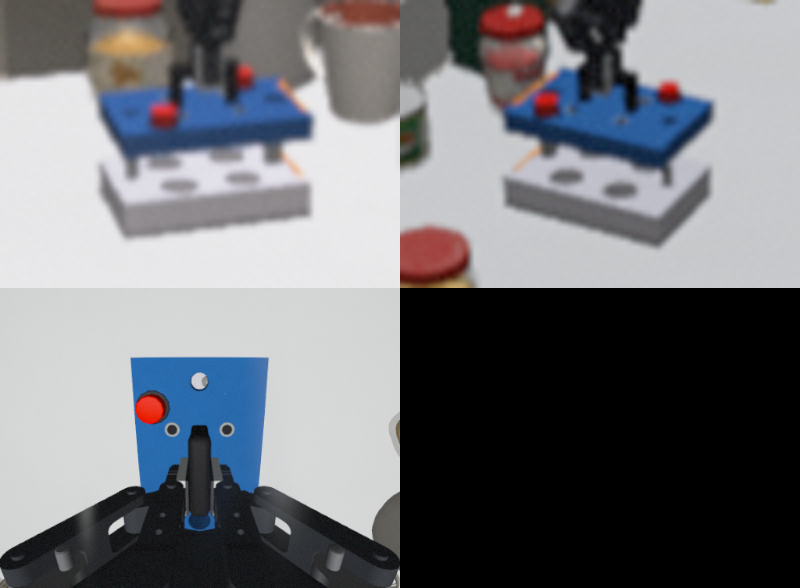

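Last wrist view (lower left): through the narrow hole (200,381) the thin pin appears to the right at (204,380), so the plate must go about +5 mm in y. The side and scene crops show the plate level above both pins, orange over orange.

Request:
send_rows([
  {"dx":1,"dy":3,"dz":0,"rx":0,"ry":0,"rz":0.3},
  {"dx":1.5,"dy":5.5,"dz":0,"rx":0,"ry":0,"rz":0.3},
  {"dx":1.5,"dy":5.5,"dz":0,"rx":0,"ry":0,"rz":0.3},
  {"dx":1.5,"dy":5.5,"dz":0,"rx":0,"ry":0,"rz":0.3},
])

```text
clock: 4.9
tcp_pos: [0.5513, 0.14, 0.1148]
orientation: [0.051, 3.14, 0.001]
contact_force: [0.0, 0.0, -4.3]
grip_width: 0.0124
gripper_force: 78.9
```

```bash
cat > hole.py <<'E'
from h import *
o=r.get_obs(); M=R.from_rotvec(o['orientation']).as_matrix(); print(o['clock'],o['tcp_pos'],np.degrees(np.arctan2(M[1,1],M[0,1])),o['contact_force'])
g=grab('wrist'); P=cloud(g);F=g['frame'].astype(int); m=(F[...,0]>80)&(F[...,0]>2*F[...,2])&(P[...,2]>.03)
z=np.median(P[m][:,2]); vv,uu=np.where(m); e=at_z(g,np.c_[uu,vv],z); t=e[e[:,0]<.52]; print('plate z',z,cv2.minAreaRect(t[:,:2].astype(np.float32)))
win=(slice(108,136),slice(240,274)); q=P[win]; d=q[...,2]<z-.015
v,u=np.where(~m[win]&d); print('hole px',u.mean()+240,v.mean()+108,len(u))
k=(q[...,2]>.036)&d; v,u=np.where(k)
if len(u): print('pin px',u.mean()+240,v.mean()+108,len(u),q[k].mean(0),q[k].max(0))
pr=proj(g,[[.490,.1395,.056],[.490,.1395,.03]]); print('expected pin px',pr)
cv2.imwrite('pics/hole.png',cv2.resize(g['frame'][90:160,215:300],None,fx=8,fy=8,interpolation=cv2.INTER_CUBIC))
E
python3 hole.py
```

```text
4.9 [0.55126115 0.13998358 0.11476516] 88.131734155119 [ 0.04279206  0.0129361  -4.27633831]
plate z 0.08924202746454404 ((0.49799150228500366, 0.14126326143741608), (0.09553898125886917, 0.04614611342549324), 88.08325958251953)
hole px 254.90395480225988 118.65254237288136 354
pin px 254.17514124293785 116.27118644067797 177 [0.49050902 0.14097921 0.0557091 ] [0.49807256 0.14766236 0.07393775]
expected pin px [[251.91216047 115.50429729]
 [252.29653972 114.57445256]]
```

View pics/hole.png

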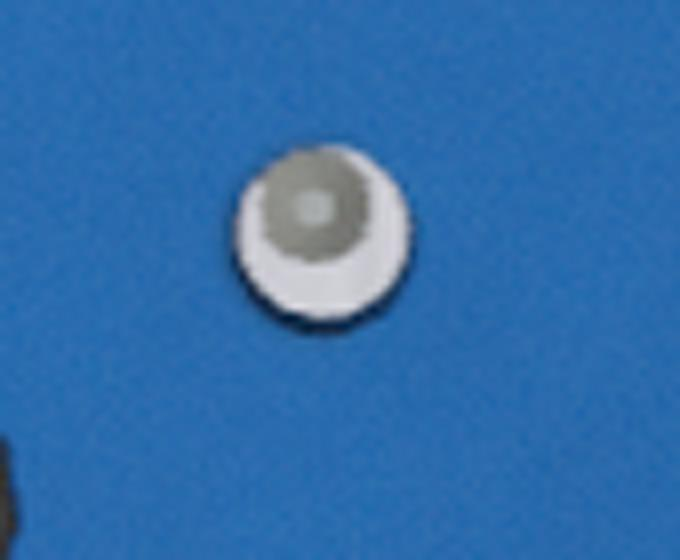

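The crop shows the thin pin's tip at crop (315,207) inside the hole, whose top rim is centred at (323,238). I'll convert both.

```bash
python3 - <<'E'
from h import *
g=load('wrist'); o=np.array([215,90])-.44
pin=at_z(g,[np.array([315,207])/8+o],.056)[0]
for z in(.0875,.0892):
    h=at_z(g,[np.array([323,238])/8+o],z)[0]; print(pin,h,(pin-h)*1000)
hb=at_z(g,[np.array([325,231])/8+o],.068)[0]; print('bottom rim',hb,(pin-hb)*1000)
E
```

```text
[0.48999985 0.14084916 0.056     ] [0.49131218 0.14149445 0.0875    ] [ -1.31233149  -0.64528612 -31.5       ]
[0.48999985 0.14084916 0.056     ] [0.49124504 0.14149787 0.0892    ] [ -1.24518564  -0.64870894 -33.2       ]
bottom rim [0.49155005 0.14162952 0.068     ] [ -1.55019588  -0.78035788 -12.        ]
```

Correct by (-1.3, -0.7) mm and begin the descent.

Request:
send_rows([
  {"dx":-1.3,"dy":-0.7,"dz":0,"rx":0,"ry":0,"rz":0},
  {"dx":-1.3,"dy":-0.7,"dz":-3,"rx":0,"ry":0,"rz":0},
  {"dx":-1.3,"dy":-0.7,"dz":-6,"rx":0,"ry":0,"rz":0},
  {"dx":-1.3,"dy":-0.7,"dz":-8,"rx":0,"ry":0,"rz":0},
  {"dx":-1.3,"dy":-0.7,"dz":-8,"rx":0,"ry":0,"rz":0},
])

```text
clock: 5.37
tcp_pos: [0.5493, 0.1386, 0.1056]
orientation: [-0.052, -3.14, 0.001]
contact_force: [-0.5, -0.2, -4.6]
grip_width: 0.0125
gripper_force: 78.9
```

```bash
python3 hole.py
```

```text
5.3667 [0.5492536  0.13856827 0.10556549] 88.09351629043394 [-0.50872557 -0.22437752 -4.6474069 ]
plate z 0.08011025543127134 ((0.4970799684524536, 0.13978825509548187), (0.09554263204336166, 0.048559706658124924), 88.09447479248047)
hole px 254.9005681818182 118.60795454545455 352
pin px 255.9842105263158 119.21052631578948 190 [0.49010061 0.140698   0.05409794] [0.49590065 0.14620207 0.06501639]
expected pin px [[254.10934069 119.20976863]
 [254.2671834  117.85277877]]
```

Request:
send_rows([
  {"dx":0.6,"dy":0.6,"dz":-3,"rx":0,"ry":0,"rz":0},
  {"dx":0.6,"dy":0.6,"dz":-6,"rx":0,"ry":0,"rz":0},
  {"dx":0.6,"dy":0.6,"dz":-9,"rx":0,"ry":0,"rz":0},
  {"dx":0.6,"dy":0.6,"dz":-12,"rx":0,"ry":0,"rz":0},
  {"dx":0.6,"dy":0.6,"dz":-12,"rx":0,"ry":0,"rz":0},
])

```text
clock: 5.83
tcp_pos: [0.5498, 0.1392, 0.0935]
orientation: [-0.052, -3.14, 0.001]
contact_force: [0.2, 0.7, -4.4]
grip_width: 0.0124
gripper_force: 78.9
```

```bash
python3 hole.py
```

```text
5.8333 [0.54983254 0.13922294 0.09349078] 88.10317196557031 [ 0.16520428  0.74376857 -4.371658  ]
plate z 0.06802798995662068 ((0.4973534345626831, 0.14043430984020233), (0.09555138647556305, 0.04795825481414795), 88.09989929199219)
hole px 254.84926470588235 118.5404411764706 272
pin px 255.13970588235293 119.19117647058823 136 [0.49032944 0.14080205 0.05104406] [0.49646002 0.14685278 0.05298279]
expected pin px [[252.91770549 119.04392194]
 [253.24268997 117.6262187 ]]
```

Pin centred and no side force, so I continue down to the seat.

Request:
send_rows([
  {"dx":0,"dy":0,"dz":-4,"rx":0,"ry":0,"rz":0},
  {"dx":0,"dy":0,"dz":-8,"rx":0,"ry":0,"rz":0},
  {"dx":0,"dy":0,"dz":-12,"rx":0,"ry":0,"rz":0},
  {"dx":0,"dy":0,"dz":-16,"rx":0,"ry":0,"rz":0},
  {"dx":0,"dy":0,"dz":-16,"rx":0,"ry":0,"rz":0},
])

```text
clock: 6.3
tcp_pos: [0.5497, 0.1392, 0.0772]
orientation: [-0.052, -3.14, 0.001]
contact_force: [-0.7, 0.6, -3.8]
grip_width: 0.0122
gripper_force: 78.9
```

Request:
send_rows([
  {"dx":0,"dy":0,"dz":-1,"rx":0,"ry":0,"rz":0},
  {"dx":0,"dy":0,"dz":-2,"rx":0,"ry":0,"rz":0},
  {"dx":0,"dy":0,"dz":-3,"rx":0,"ry":0,"rz":0},
  {"dx":0,"dy":0,"dz":-3,"rx":0,"ry":0,"rz":0},
  {"dx":0,"dy":0,"dz":-3,"rx":0,"ry":0,"rz":0},
])

```text
clock: 6.72
tcp_pos: [0.5504, 0.1395, 0.0761]
orientation: [0.052, 3.141, -0.0]
contact_force: [-3.5, -1.5, 6.1]
grip_width: 0.012
gripper_force: 80.3
```

```bash
python3 hole.py
```

```text
6.7167 [0.55043389 0.13947941 0.07611962] 88.09964809639123 [-3.50986119 -1.53604437  6.11699376]
plate z 0.05058809780004045 ((0.4975092113018036, 0.14063496887683868), (0.0955587774515152, 0.04732542484998703), 88.4091796875)
hole px 255.26050420168067 119.2016806722689 119
expected pin px [[252.10360629 119.02382162]
 [252.56322439 117.39716859]]
```

Seated: the plate's underside is at about 0.0305 m and the force has turned upward. Release and rise.

Request:
send_rows([
  {"dx":0,"dy":0,"dz":1,"rx":0,"ry":0,"rz":0},
  {"dx":0,"dy":0,"dz":2,"rx":0,"ry":0,"rz":0},
  {"dx":0,"dy":0,"dz":2,"rx":0,"ry":0,"rz":0},
  {"dx":0,"dy":0,"dz":2,"rx":0,"ry":0,"rz":0},
  {"dx":0,"dy":0,"dz":2,"rx":0,"ry":0,"rz":0},
], jaw=45)

```text
clock: 7.18
tcp_pos: [0.5505, 0.1395, 0.0774]
orientation: [0.052, 3.141, 0.0]
contact_force: [0.4, 0.7, 0.1]
grip_width: 0.0447
gripper_force: 0.0
```

Request:
send_rows([
  {"dx":0,"dy":0,"dz":15,"rx":0,"ry":0,"rz":0},
  {"dx":0,"dy":0,"dz":40,"rx":0,"ry":0,"rz":0},
  {"dx":0,"dy":0,"dz":70,"rx":0,"ry":0,"rz":0},
  {"dx":0,"dy":0,"dz":85,"rx":0,"ry":0,"rz":0},
  {"dx":0,"dy":0,"dz":85,"rx":0,"ry":0,"rz":0},
])

```text
clock: 7.6
tcp_pos: [0.5527, 0.1403, 0.1661]
orientation: [0.052, 3.135, 0.003]
contact_force: [-0.1, -1.0, 0.3]
grip_width: 0.0451
gripper_force: 0.0
```

```bash
cat > caps.py <<'E'
from h import *
o=r.get_obs(); M=R.from_rotvec(o['orientation']).as_matrix(); print(o['clock'],o['tcp_pos'],np.degrees(np.arctan2(M[1,1],M[0,1])),o['contact_force'],o['grip_width'])
for n in('wrist','side','scene'):
    g=grab(n); P=cloud(g);F=g['frame'].astype(int); b,gg,rr=F[...,0],F[...,1],F[...,2]; near=(abs(P[...,0]-.55)<.1)&(abs(P[...,1]-.14)<.08)
    m=near&(b>80)&(b>2*rr)&(P[...,2]<.065); 
    if m.sum()>20: print(n,'blue z',np.median(P[m][:,2]),cv2.minAreaRect(P[m][:,:2].astype(np.float32)))
    k=near&(rr>110)&(rr>2.5*gg)&(rr>2.5*b)
    c,l,st,ce=cv2.connectedComponentsWithStats(k.astype(np.uint8))
    for i in range(1,c):
        if st[i,4]>3: q=P[l==i]; print(n,'red',st[i],ce[i],q.mean(0),'z95',np.percentile(q[:,2],90))
E
python3 caps.py
```

```text
7.6 [0.55270368 0.14030811 0.1661395 ] 88.08814380882784 [-0.11143537 -0.96037427  0.25062258] 0.045140966099076536
wrist blue z 0.05061045091568914 ((0.5488867163658142, 0.13894522190093994), (0.09551260620355606, 0.14859336614608765), 88.02042388916016)
wrist red [202 123  23  24 432] [213.0462963  134.41435185] [0.50734889 0.10664478 0.0641193 ] z95 0.06417259655288712
wrist red [280 213  21  20 281] [289.61209964 222.31672598] [0.58635961 0.16953407 0.06863987] z95 0.0647042867208509
side blue z 0.0480064521534094 ((0.5467791557312012, 0.13602420687675476), (0.10010650008916855, 0.14289815723896027), 89.27613067626953)
side red [236 172   3   3   7] [237. 173.] [0.58980237 0.16213989 0.06173991] z95 0.06691268853931409
side red [216 181   5   4  14] [218.14285714 182.71428571] [0.51022549 0.10489775 0.05981334] z95 0.061889136013582556
scene blue z 0.049276512543378614 ((0.5447884798049927, 0.14525726437568665), (0.09438451379537582, 0.1473359912633896), 88.38390350341797)
scene red [260 211   5   3  11] [262. 212.] [0.50357292 0.11268974 0.06118163] z95 0.06315922305488608
scene red [230 214   4   3  12] [231.5 215. ] [0.58657957 0.17536699 0.06218469] z95 0.06335765865750993
```

The plate sits flush with both caps up (tops at 0.064): wide cap about (0.590, 0.1715), narrow cap about (0.508, 0.1065). I'll close the fingers and go over the wide cap.

Request:
send_rows([
  {"dx":15,"dy":12,"dz":0,"rx":0,"ry":0,"rz":0},
  {"dx":37,"dy":31,"dz":0,"rx":0,"ry":0,"rz":0},
  {"dx":37,"dy":31,"dz":0,"rx":0,"ry":0,"rz":0},
  {"dx":37,"dy":31,"dz":-20,"rx":0,"ry":0,"rz":0},
  {"dx":37,"dy":31,"dz":-45,"rx":0,"ry":0,"rz":0},
], jaw=0, newtons=30)

```text
clock: 8.17
tcp_pos: [0.5882, 0.1712, 0.117]
orientation: [0.051, 3.139, 0.002]
contact_force: [0.7, 0.1, -0.1]
grip_width: 0.0002
gripper_force: 0.0
```

Request:
send_rows([
  {"dx":0,"dy":0,"dz":-20,"rx":0,"ry":0,"rz":0},
  {"dx":0,"dy":0,"dz":-32,"rx":0,"ry":0,"rz":0},
  {"dx":0,"dy":0,"dz":-37,"rx":0,"ry":0,"rz":0},
  {"dx":0,"dy":0,"dz":-37,"rx":0,"ry":0,"rz":0},
])

```text
clock: 8.5
tcp_pos: [0.5862, 0.17, 0.0786]
orientation: [-0.052, -3.138, 0.002]
contact_force: [-0.1, -0.2, 0.2]
grip_width: -0.0
gripper_force: 0.0
```

Request:
send_rows([
  {"dx":3,"dy":1.5,"dz":0,"rx":0,"ry":0,"rz":0},
  {"dx":3,"dy":1.5,"dz":-3,"rx":0,"ry":0,"rz":0},
  {"dx":3,"dy":1.5,"dz":-6,"rx":0,"ry":0,"rz":0},
  {"dx":3,"dy":1.5,"dz":-9,"rx":0,"ry":0,"rz":0},
  {"dx":3,"dy":1.5,"dz":-9,"rx":0,"ry":0,"rz":0},
])

```text
clock: 8.92
tcp_pos: [0.591, 0.1722, 0.0717]
orientation: [0.052, 3.14, 0.001]
contact_force: [0.3, 0.7, 1.5]
grip_width: -0.0003
gripper_force: 0.6
```

Request:
send_rows([
  {"dx":0,"dy":0,"dz":-2,"rx":0,"ry":0,"rz":0},
  {"dx":0,"dy":0,"dz":-4,"rx":0,"ry":0,"rz":0},
  {"dx":0,"dy":0,"dz":-6,"rx":0,"ry":0,"rz":0},
  {"dx":0,"dy":0,"dz":-6,"rx":0,"ry":0,"rz":0},
])

```text
clock: 9.25
tcp_pos: [0.5911, 0.1723, 0.067]
orientation: [0.052, 3.139, 0.0]
contact_force: [-2.9, -1.3, 14.6]
grip_width: -0.0002
gripper_force: 7.7
```

Request:
send_rows([
  {"dx":0,"dy":0,"dz":-2,"rx":0,"ry":0,"rz":0},
  {"dx":0,"dy":0,"dz":-3,"rx":0,"ry":0,"rz":0},
  {"dx":0,"dy":0,"dz":-3,"rx":0,"ry":0,"rz":0},
])

```text
clock: 9.5
tcp_pos: [0.5912, 0.1723, 0.0667]
orientation: [0.053, 3.139, -0.0]
contact_force: [-10.6, -4.3, 37.7]
grip_width: 0.0001
gripper_force: 18.9
```

Request:
send_rows([
  {"dx":0,"dy":0,"dz":15,"rx":0,"ry":0,"rz":0},
  {"dx":0,"dy":0,"dz":40,"rx":0,"ry":0,"rz":0},
  {"dx":0,"dy":0,"dz":60,"rx":0,"ry":0,"rz":0},
  {"dx":-20,"dy":-15,"dz":65,"rx":0,"ry":0,"rz":0},
  {"dx":-50,"dy":-40,"dz":65,"rx":0,"ry":0,"rz":0},
])

```text
clock: 9.92
tcp_pos: [0.5425, 0.1349, 0.1292]
orientation: [0.048, 3.136, 0.006]
contact_force: [-0.4, -1.5, -0.1]
grip_width: 0.0001
gripper_force: 0.0
```

Request:
send_rows([
  {"dx":-31,"dy":-25,"dz":0,"rx":0,"ry":0,"rz":0},
  {"dx":-31,"dy":-25,"dz":0,"rx":0,"ry":0,"rz":0},
  {"dx":-31,"dy":-25,"dz":-25,"rx":0,"ry":0,"rz":0},
  {"dx":-31,"dy":-25,"dz":-45,"rx":0,"ry":0,"rz":0},
  {"dx":-31,"dy":-25,"dz":-45,"rx":0,"ry":0,"rz":0},
])

```text
clock: 10.33
tcp_pos: [0.5064, 0.1057, 0.079]
orientation: [-0.052, -3.135, 0.003]
contact_force: [0.4, -0.6, 0.0]
grip_width: -0.0003
gripper_force: 0.0
```

The wide cap bottomed out (TCP 0.0667, stiff). Now the narrow one.

Request:
send_rows([
  {"dx":1.5,"dy":0.5,"dz":0,"rx":0,"ry":0,"rz":0},
  {"dx":1.5,"dy":0.5,"dz":-4,"rx":0,"ry":0,"rz":0},
  {"dx":1.5,"dy":0.5,"dz":-8,"rx":0,"ry":0,"rz":0},
  {"dx":1.5,"dy":0.5,"dz":-12,"rx":0,"ry":0,"rz":0},
  {"dx":1.5,"dy":0.5,"dz":-12,"rx":0,"ry":0,"rz":0},
])

```text
clock: 10.75
tcp_pos: [0.5114, 0.1077, 0.0704]
orientation: [0.052, 3.14, 0.001]
contact_force: [-1.4, -1.0, -0.5]
grip_width: 0.0002
gripper_force: 0.0
```

Request:
send_rows([
  {"dx":0,"dy":0,"dz":-2,"rx":0,"ry":0,"rz":0},
  {"dx":0,"dy":0,"dz":-4,"rx":0,"ry":0,"rz":0},
  {"dx":0,"dy":0,"dz":-5,"rx":0,"ry":0,"rz":0},
  {"dx":0,"dy":0,"dz":-5,"rx":0,"ry":0,"rz":0},
])

```text
clock: 11.08
tcp_pos: [0.5114, 0.1077, 0.0669]
orientation: [0.052, 3.14, -0.0]
contact_force: [-4.5, -1.4, 18.5]
grip_width: -0.0001
gripper_force: 9.1
```

Request:
send_rows([
  {"dx":0,"dy":0,"dz":-2,"rx":0,"ry":0,"rz":0},
  {"dx":0,"dy":0,"dz":-2.5,"rx":0,"ry":0,"rz":0},
  {"dx":0,"dy":0,"dz":-2.5,"rx":0,"ry":0,"rz":0},
])

```text
clock: 11.33
tcp_pos: [0.5115, 0.1077, 0.0666]
orientation: [0.052, 3.139, -0.001]
contact_force: [-12.7, -4.0, 43.9]
grip_width: -0.0002
gripper_force: 21.7
```

Request:
send_rows([
  {"dx":0,"dy":0,"dz":15,"rx":0,"ry":0,"rz":0},
  {"dx":0,"dy":0,"dz":40,"rx":0,"ry":0,"rz":0},
  {"dx":0,"dy":0,"dz":75,"rx":0,"ry":0,"rz":0},
  {"dx":15,"dy":10,"dz":110,"rx":0,"ry":0,"rz":0},
  {"dx":35,"dy":25,"dz":130,"rx":0,"ry":0,"rz":0},
])

```text
clock: 11.75
tcp_pos: [0.546, 0.1312, 0.1963]
orientation: [0.055, 3.139, -0.001]
contact_force: [1.0, 1.1, -0.9]
grip_width: 0.0002
gripper_force: 0.0
```

```bash
python3 caps.py
```

```text
11.75 [0.54600939 0.13119904 0.19626815] 87.98433472548939 [ 1.04714422  1.06574682 -0.88639428] 0.00019401752970651183
wrist blue z 0.05060720166405658 ((0.548643946647644, 0.13913540542125702), (0.09541784971952438, 0.14933626353740692), 88.23289489746094)
wrist red [219 128  21  21 324] [228.67901235 138.07098765] [0.50730124 0.10665021 0.05891309] z95 0.05756826120116014
wrist red [286 206  20  18 264] [295.48106061 214.65909091] [0.58888413 0.17115635 0.05736344] z95 0.05731511629491541
side blue z 0.04801237632945732 ((0.549053966999054, 0.13741733133792877), (0.09939976036548615, 0.14903219044208527), 85.28465270996094)
side red [236 174   3   2   4] [236.75 174.75] [0.59009087 0.16581313 0.05433038] z95 0.05517527126022424
side red [216 184   4   2   7] [217.71428571 184.57142857] [0.50827622 0.10329597 0.05452389] z95 0.0554350479637868
scene blue z 0.04923929733130761 ((0.5436484217643738, 0.14397449791431427), (0.09627058357000351, 0.14685051143169403), 88.26025390625)
scene red [260 213   5   2   9] [261.77777778 213.55555556] [0.50458348 0.11248255 0.05484549] z95 0.05618236429345493
scene red [230 216   4   3  12] [231.5 217. ] [0.58648199 0.17620279 0.05498585] z95 0.056868673860369555
```

```bash
python3 - <<'E'
from h import *
g=grab('wrist');P=cloud(g)
for u,v in((228.7,138),(295.5,214.6)):
    u,v=int(u),int(v); q=P[v-5:v+6,u-5:u+6,2]; print(np.median(q),q.std(), np.median(P[v-2:v+3,u-24:u-16,2]), np.median(P[v-2:v+3,u+16:u+24,2]))
E
```

```text
0.0565114266694689 0.0006361853313802118 0.00035732588072559524 0.0506015270887403
0.05644473956378515 0.0007723727480847433 0.050577626262302056 0.0005869531871469102
```

Both cap tops are 5.9 mm above the plate, which is fully down, and the arm is clear.

```bash
python3 -c "
from bench import r
print(r.hand_in())"
```

```text
the job is handed in; nothing more can be done
None
```

The ice mould is closed and handed in: the blue half sits flush over both pins, orange end over orange end, both red caps are fully down, and the arm touched neither the jars, the salt shaker nor the butter. The hand-in gave no verdict, so this rests on my own camera and force readings.

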